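# Carry a freshly gilded turning to the drying stand on its runner tray

### The job

A turned picture-frame drop, freshly gilded, lies across the runners of the carrying tray and rolls at the slightest tilt or jerk. Lift the tray by its cross grip and bring the drop to rest at the middle of the tray while still above the turntable, carry the tray across, steady the drop at the middle again just above the drying stand, then set the tray down on the stand square and centred, and let go with the drop still lying quietly near the middle. The leaf is soft: the drop must never be touched or run against an end board; set the tray down gently, keep it near level, and leave the cup, the brush and the shells where they are.

Things in the scene. Friction and masses are not known exactly. Their poses are not given: they have to be found in the camera images.
- tray: Carrying tray, 0.44 kg, plywood: 300 mm long (its y), 158 wide (x). Origin: centre of its flat underside, z up. A steel-faced runner 16 mm wide along each side at x = +-50 mm, top 24 mm above the underside; side cheeks 36 high. End boards 60 high, inner faces at y = +-142 mm. Steel straps 24 mm wide rise mid-side (outer faces x = +-83 mm) to the cross grip. Starts loose on the turntable.
- grip (a point): Middle of the tray's wooden cross grip, 122 mm above the underside, right over the tray's middle. The grip is a bar along the tray's x, 16 mm thick (along y, the way the fingers should close), 24 mm high (110 to 134 mm), 158 mm long between the straps. Axes as the tray.
- mid (a point): Point over the tray's middle, 44 mm above the underside: where the drop's centre lies when it is at the middle. Axes as the tray. The drum meets an end board when its centre is about 111 mm from this point. It starts at rest up to 65 mm from it. On a level tray the drop keeps creeping, its speed dying away over about 4 s; only tilts under about 0.0013 rad leave it at rest.
- drop: Gilded drop, 0.24 kg (x 0.7-1.4): gilt drum 60 mm across, 64 long, a steel ball end 40 mm across on either side; 140 long. Origin: its centre; x along its axis, y and z turn as it rolls. Lies across the tray, rolls on its ball ends (radius 20 mm) along the tray's y; top 74 mm above the underside. Its acceleration in the tray is about 0.54 x (9.81 x downhill tilt - tray's acceleration along y).
- stand: Drying stand, fixed: two steel bars along its x, 232 mm long, 30 wide, at y = +-95 mm, tops 60 mm above the bench; bar ends turn up to 76 mm, inner faces at x = +-110 mm. Origin: centre of its footprint on the bench. The tray belongs on both bars between the turned-up ends, its y along the stand's y (either way round). Nothing stands above it.
- wheel: Low turntable, fixed and locked: round head 230 mm across, top 40 mm above the bench. Origin: centre of its foot on the bench. The tray starts on it, roughly centred.
- cup: Paper cup, 76 mm across, 95 mm high, a bystander; origin centre of its underside.
- brush: Flat brush about 170 mm long lying on the bench, a bystander; origin below its middle.
- shell_a: Gilded scallop shell about 95 mm, 25 mm high, lying on the bench straight ahead beyond the brush, a bystander; origin below its middle.
Things that resemble listed ones, but are neither listed nor needed, are in the scene too. Leave any pink look-alike of the wheel alone.

How it is judged (in metres and radians):
On the way, in this order (a step that is already met when the one before it is completed fails the run):
1. tray lifted off the turntable and the drop steadied at the middle of the tray (height (world z) of tray above 0.055 m and horizontal distance between tray and wheel below 0.12 m and y of drop in the frame of tray between -0.028 and 0.028 m), for 1.5 s.
2. tray held above the drying stand with the drop steadied at the middle (height (world z) of tray above 0.068 m and horizontal distance between tray and stand below 0.05 m and y of drop in the frame of tray between -0.028 and 0.028 m), for 1.5 s.
At the end, for the whole second after the job is handed in: The tray stands on both bars of the drying stand, within 26 mm across and 30 mm along of its centre and 0.12 rad of its direction, level and at rest; the drop lies within 60 mm of the tray's middle, slower than 30 mm/s (x of tray in the frame of stand between -0.026 and 0.026 m and y of tray in the frame of stand between -0.03 and 0.03 m and height (world z) of tray between 0.056 and 0.064 m and angle between tray's own z axis and vertical below 0.03 rad and angle between the y axis of tray and the y axis of stand, either way round below 0.12 rad and contact force between tray and stand above 1 N and linear speed of tray below 0.02 m/s and linear speed of drop below 0.03 m/s and y of drop in the frame of tray between -0.06 and 0.06 m); the robot touches nothing.
It fails at once if the drop runs against an end board of the tray (y of drop in the frame of tray above 0.109 m or y of drop in the frame of tray below -0.109 m).
It fails at once if the robot touches the drop (contact force between any of the fingers, the arm and drop above 0.2 N).
It fails at once if the tray is tipped more than 0.35 rad (angle between tray's own z axis and vertical above 0.35 rad).
It fails at once if the tray is slammed on the stand (contact force between tray and stand above 60 N).
It fails at once if the cup, the brush or the shell ahead is pushed (distance of any of cup, brush, shell_a from where it was at the start of the episode above 0.03 m).
It also fails if it takes over 67 s, if anything falls off the work surface, if the arm or the gripper's body presses on something with over 40 N, if the wrist force passes 120 N, or if a joint passes its speed limit or range.

### The arm

A 7-joint arm with a two-finger parallel gripper is mounted at the origin on the work surface. World frame = base frame: x ahead of the robot, y to its left, z up, the work surface at z = 0. Lengths are in mm, angles in rad, forces in N, time in s.
With the tool pointing down it reaches from about 425 to 800 mm from the base axis. Payload 8.3 kg.
Tool frame: the origin (TCP) lies at the very end of the fingers, on their centre line; the grasp point (between the pads) lies 19 mm behind it (ctrl.grip_point_offset is the distance from the TCP to the grasp point, in mm); z points along the fingers, y is the line along which they close (so a half turn about z gives the same grasp; the last joint's range is limited). The gripper opens to 85 mm and grips with 20 to 120 N. Pads are 22 mm wide; open, the fingers measure 114 mm over their backs; the gripper's body (76 mm by 85 mm) begins 54 mm behind the grasp point. The pads swing forward as they close: fully open they stand 13 mm farther back than shut.
Start: joints at [1.051, 0.383, 0.016, 1.37, -0.006, 1.388, -0.046], TCP at [275.706, -560.882, 231.279] pointing down, gripper open.
Joint ranges: [-2.95, 2.95], [-0.25, 2.06], [-1.52, 1.56], [0.18, 2.33], [-1.44, 4.58], [0.02, 2.06], [-3.01, 3.01]. Speed limits (rad/s): [2.39, 2.39, 3.01, 3.01, 3.14, 3.14, 3.14].

### API

Orientations are given as a rotation vector (axis times angle).
In Python, from station import ctrl, cams gives the robot as it stands. Calls block until the motion is done:
- ctrl.movep(position, orientation): joint-space move of the TCP to a pose.
- ctrl.line_to(position, orientation=None, max_speed=150, until_force=None): straight line of the TCP; orientation=None keeps the orientation; max_speed is the mean speed in mm/s. With until_force (N) it stops when the force on the tool has changed by that much, and returns True; else False.
- ctrl.move_joints(angles): joint-space move.
- ctrl.gripper_to(opening, force=None): finger opening in mm; force is the grip in N (None keeps the last); returns when the fingers have stopped.
- ctrl.dwell(seconds).
- ctrl.ik(position, orientation): joint angles nearest the present ones, or None.
- ctrl.state(): the state.
- cams.snapshot(name): name is "side" or "top"; returns a dict with "image" (400x640x3 uint8, red, green, blue), "z_map" (400x640 float32, mm along the optical axis (not along the pixel's ray), 0 where there is no reading), "K" (3x3 intrinsics, pixels), "rvec" (rotation vector, rad) and "tvec" (3), from world to camera coordinates, as OpenCV has them. Camera axes: x right, y down, z forward; pixel columns grow to the right and rows downward; lengths in mm; the calibration is good to about 2 mm. A picture is of the moment at which its call begins.
A pose or a line that the arm cannot do raises ctrl.PlanningError and nothing moves.
- ctrl.finish_job(): hands the job in; it is judged then, once.
The state is a dict: "clock": time; "joints": joint angles; "joint_vel": joint speeds; "effort": joint torques, N m; "eef_pos": TCP position; "tool_rot": TCP orientation; "contact_force": force on the tool from outside, world axes, zero at the start; "torque": the same for the moment, N m; "gripper_width": finger opening in mm; "grasp_force": force on a finger pad.
Only numpy, scipy, OpenCV 4.12 (cv2) and the standard library are available. Lean on these libraries where they do the work, as an engineer would, in place of code of your own. Each camera call takes 0.05 s, during which the arm holds its last target. There are 200 camera calls.

## Working session

There is one attempt and no reset: what is moved stays moved. The work goes in short steps, each a Python script; the robot and the scene stay as the last script left them, time stands still between calls to the robot, and variables do not carry over. Pictures are saved under pics/ and viewed, at most 10 in all, crops included, and the job is handed in when it is done.

```bash
ls; mkdir -p pics; python3 - <<'E'
from station import ctrl,cams
import cv2,numpy as np
for n in("top","side"):
    s=cams.snapshot(n);cv2.imwrite(f"pics/{n}0.png",s["image"][...,::-1]);np.savez(f"{n}0.npz",**s)
    R=cv2.Rodrigues(s["rvec"])[0];print(n,(-R.T@np.ravel(s["tvec"])).round(),s["K"][0,0],R.round(2).tolist())
s=ctrl.state();print(s)
E
```

```text
pics
top [472.  -4. 923.] 366.0733832298306 [[0.0, -1.0, -0.0], [-1.0, -0.0, -0.07], [0.07, 0.0, -1.0]]
side [125. 691. 595.] 375.31944660567905 [[-0.86, -0.5, 0.01], [-0.26, 0.44, -0.86], [0.43, -0.75, -0.51]]
{'clock': 0.1, 'joints': array([ 1.05105992,  0.3841487 ,  0.0163874 ,  1.37104435, -0.00629997,
        1.38819887, -0.04645974]), 'joint_vel': array([ 0.00046278, -0.00203441,  0.00082037, -0.00328356,  0.00042073,
       -0.00019598, -0.00019136]), 'effort': array([ 4.29587686e-03, -6.29136443e+01,  8.48819129e-01, -3.72754061e+01,
        1.69289159e-02,  1.05905390e-02, -5.54613405e-05]), 'eef_pos': array([ 275.52287861, -560.48918993,  230.3844505 ]), 'tool_rot': array([-3.05830599e+00, -7.11129776e-01,  6.66958096e-04]), 'contact_force': array([ 0.06378721, -0.49310667, -0.17901613]), 'torque': array([-0.05898235,  0.01286869, -0.03613523]), 'grasp_force': 0.0, 'gripper_width': 85.32363564446113}
```

View pics/top0.png

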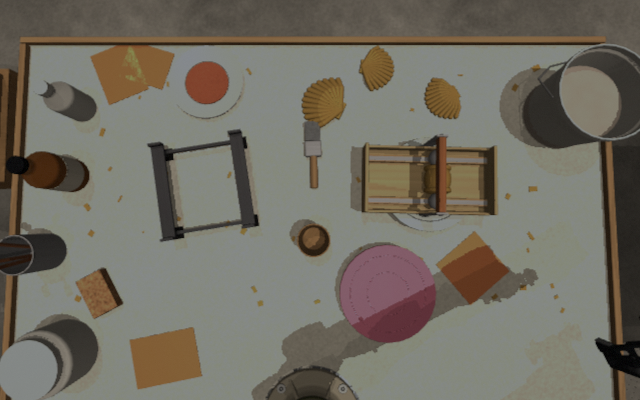

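View pics/side0.png

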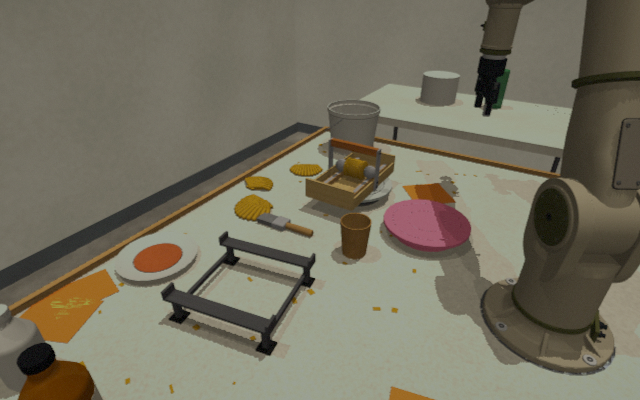

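The top view shows the tray at about (430,180) with the bar at x≈441 px, the stand at (205,185), and the cup at (314,240). I'll measure poses by height-slicing the depth map.

```bash
cat >h.py <<'E'
import numpy as np,cv2
def cloud(s):
    """world xyz (mm) for each pixel, NaN where no depth"""
    z=s["z_map"].astype(float);K=s["K"];v,u=np.indices(z.shape)
    P=np.stack([(u-K[0,2])/K[0,0]*z,(v-K[1,2])/K[1,1]*z,z],-1)
    P[z<=0]=np.nan
    R=cv2.Rodrigues(np.asarray(s["rvec"],float))[0]
    return (P-np.ravel(s["tvec"]))@R
E
python3 - <<'E'
from h import *
s=dict(np.load("top0.npz"));W=cloud(s);v,u=np.indices(W.shape[:2])
def box(name,u0,u1,v0,v1,z0,z1):
    m=(u>=u0)&(u<u1)&(v>=v0)&(v<v1)&(W[...,2]>z0)&(W[...,2]<z1);p=W[m]
    r=cv2.minAreaRect(p[:,:2].astype(np.float32));print(name,m.sum(),p.mean(0).round(1),np.round(r[0],1),np.round(r[1],1),round(r[2],2))
    return p
box("tray ends",350,510,130,225,92,108)
box("tray cheeks+ends",350,510,130,225,66,108)
for z0 in(160,):box("bar",350,510,120,225,z0,185)
p=box("stand",140,270,120,250,45,66)
box("stand tips",140,270,120,250,68,85)
box("stand all",140,270,120,250,50,85)
box("cup",295,335,220,260,80,110)
# bars of the stand individually
for a,b in((140,200),(215,270)):box("standbar",a,b,120,250,53,85)
box("wheel rim",350,510,125,240,34,45)
# side drum
s=dict(np.load("side0.npz"));W=cloud(s);v,u=np.indices(W.shape[:2]);hsv=cv2.cvtColor(s["image"],cv2.COLOR_RGB2HSV)
for q in((355,160),(355,168),(355,175),(345,168),(362,172),(340,166),(371,172)):print(q,W[q[1],q[0]].round(1),hsv[q[1],q[0]])
im=s["image"][120:230,270:430,::-1];cv2.imwrite("pics/c1.png",cv2.resize(im,None,fx=5,fy=5,interpolation=cv2.INTER_CUBIC))
E
```

```text
tray ends 1001 [ 571.  -279.8   99.1] [ 571.6 -268.6] [299.4 165.1] 88.59
tray cheeks+ends 2310 [ 573.4 -289.2   86.8] [ 570.  -268.5] [299.4 169. ] 88.56
bar 764 [ 570.  -267.1  171.3] [ 570.4 -268.1] [ 24.  168.9] 88.37
stand 2482 [559.3 263.3  58.2] [558.6 262.1] [231.7 221.8] 9.29
stand tips 160 [565.3 264.2  73.7] [559.4 262.3] [233.  221.1] 9.2
stand all 2648 [559.8 263.3  59.2] [559.4 262.1] [233.  221.7] 9.2
cup 198 [428.7  -3.3  91.6] [432.   -3.2] [72.3 74. ] 89.81
standbar 1339 [544.7 354.6  59.1] [543.8 355.4] [232.   32.3] 9.1
standbar 1284 [575.5 167.6  59.4] [574.6 167.8] [233.1  30.6] 9.29
wheel rim 1396 [ 523.9 -269.9   40.6] [ 566.9 -263.3] [290.4 228.4] 85.0
(355, 160) [ 574.3 -284.6  112.8] [ 22 219 136]
(355, 168) [ 561.6 -260.5   98.4] [ 20 232 100]
(355, 175) [ 559.1 -258.1   76.1] [ 22 248  71]
(345, 168) [ 596.3 -261.5   89.3] [ 20 216  85]
(362, 172) [ 542.8 -272.6   84.5] [ 20 213  79]
(340, 166) [ 618.2 -269.8   87.5] [19 27 76]
(371, 172) [ 512.2 -270.5   93.2] [20 17 89]
```

View pics/c1.png

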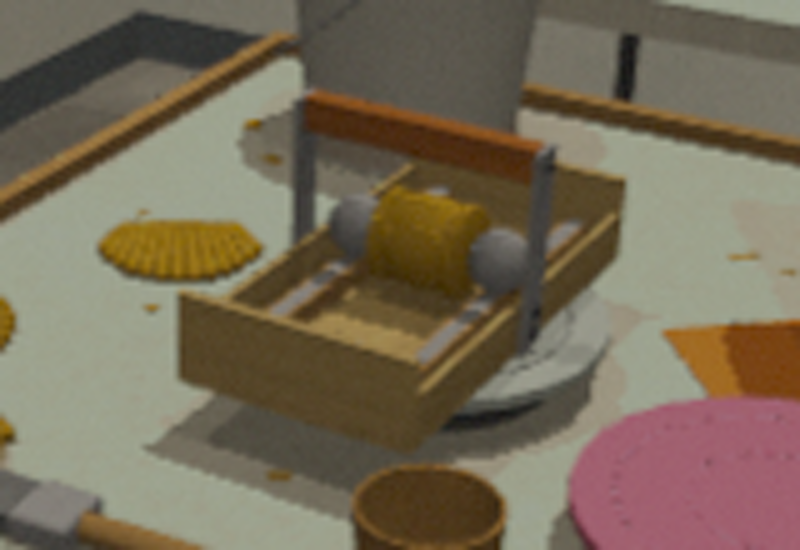

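The tray is at (570.5,-268.3) with yaw -0.025. The stand is at (559.3,262) with yaw 0.16, and the sizes match the description. The drop lies about 19 mm toward -y in the tray. The crop agrees: gilt drum near the bar, path to the grip clear. I'll move above the grip and check the IK for the carry with the tray turned crosswise.

```bash
cat >>h.py <<'E'
from scipy.spatial.transform import Rotation as Ro
F=np.diag([1.,-1,-1])
H=103.  # TCP above tray underside when gripped
def rv(yaw,tilt=0,roll=0):
    """tool orientation: tray yaw, then tilt about tray x (positive raises +y end), roll about tray y"""
    return Ro.from_matrix(Ro.from_euler("ZXY",[yaw,tilt,roll]).as_matrix()@F).as_rotvec()
def tray_R(st): return Ro.from_rotvec(st["tool_rot"]).as_matrix()@F
def tilts(st):
    R=tray_R(st); return R[2,1],-R[2,0],np.arctan2(R[1,0],R[0,0])  # +y end up, -roll, yaw
def drop_y(s,R,tcp):
    """drop centre y in tray frame from one snapshot; fit of a circle of radius 30, centre z 44"""
    P=(cloud(s).reshape(-1,3)-tcp)@R+[0,0,H]
    P=P[(np.abs(P[:,0])<27)&(P[:,2]>50)&(P[:,2]<76)&(np.abs(P[:,1])<138)]
    if len(P)<15: return None,len(P)
    g=np.arange(-112,112,.5)
    c=np.minimum(np.abs(np.hypot(P[:,1,None]-g,P[:,2,None]-44)-30),6).mean(0)
    return g[c.argmin()],len(P)
E
python3 - <<'E'
from h import *
from station import ctrl,cams
q=lambda p,y:print(p,round(y,2),None if (j:=ctrl.ik(p,rv(y))) is None else np.round(j,2))
W=[570.5,-268.3];S=[559.3,262.]
for y in(-.025,-.025+np.pi,np.pi/2,-np.pi/2):q(W+[263.],y)
for y in(np.pi/2,-np.pi/2,.16,.16+np.pi):q(S+[263.],y)
for f in("side0.npz","top0.npz"):
    s=dict(np.load(f));print(f,drop_y(s,Ro.from_euler("Z",[-.0246]).as_matrix()[0],np.array(W+[143.])))
t0=ctrl.state()["clock"];ctrl.movep(W+[240.],rv(-.025));st=ctrl.state();print(st["clock"]-t0,st["eef_pos"],np.round(tilts(st),4),st["joints"].round(2))
E
```

```text
[570.5, -268.3, 263.0] -0.03 [ 0.48  0.39 -0.13  1.29  0.05  1.46 -1.24]
[570.5, -268.3, 263.0] 3.12 [ 0.76  0.44 -0.54  1.28  0.22  1.49  1.79]
[570.5, -268.3, 263.0] 1.57 [ 0.62  0.41 -0.33  1.28  0.13  1.47  0.3 ]
[570.5, -268.3, 263.0] -1.57 [ 0.33  0.38  0.09  1.3  -0.03  1.46 -2.73]
[559.3, 262.0, 263.0] 1.57 [ 0.2   0.56 -1.07  1.3   0.48  1.55 -0.81]
[559.3, 262.0, 263.0] -1.57 [ 0.28  0.67 -1.29  1.3   0.64  1.62  2.24]
[559.3, 262.0, 263.0] 0.16 [ 0.16  0.53 -0.99  1.3   0.43  1.53 -2.19]
[559.3, 262.0, 263.0] 3.3 [ 0.13  0.51 -0.94  1.31  0.4   1.52  0.97]
side0.npz (np.float64(-21.5), 198)
top0.npz (np.float64(-20.0), 328)
1.5332999999999999 [ 569.72560951 -269.93894571  239.93222987] [-0.0008  0.0005 -0.0269] [ 0.48  0.4  -0.12  1.33  0.05  1.41 -1.24]
```

```bash
python3 - <<'E'
from h import *
from station import ctrl,cams
W=[570.5,-268.3]
o=np.array([.8,.9]);
ctrl.line_to([*(np.array(W)+o),143.5],rv(-.0255),max_speed=60);ctrl.dwell(.3)
st=ctrl.state();print(st["clock"],st["eef_pos"],np.round(tilts(st),4),st["contact_force"].round(1))
ctrl.gripper_to(40);st=ctrl.state();print(st["clock"],st["eef_pos"],st["contact_force"].round(1))
s=cams.snapshot("side");cv2.imwrite("pics/c2.png",cv2.resize(s["image"][100:230,270:430,::-1],None,fx=4,fy=4))
R=Ro.from_euler("Z",-.0255).as_matrix()
print(drop_y(s,R,np.array(W+[143.])))
E
```

```text
3.6917 [ 571.33858947 -267.39810747  143.60678914] [-0.0001 -0.0001 -0.0255] [0.1 0.1 0.3]
4.2 [ 571.26559197 -267.40147144  143.47079398] [ 0.1 -0.  -0.7]
(np.float64(-21.0), 198)
```

View pics/c2.png

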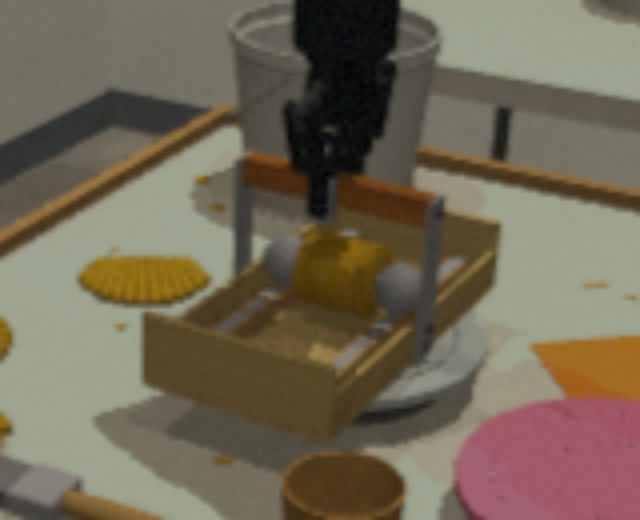

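The grip is well inside the fingers. The fingertip is at (318,210), clear of the drum. I'll grasp, lift, and steady the drop in closed loop.

```bash
cat >>h.py <<'E'
from station import ctrl,cams
import json,os
class Bal:
    """PD (plus slow integral) balance of the drop through the tray tilt; state kept in bal.json"""
    def __init__(s):
        s.b=json.load(open("bal.json"))["b"] if os.path.exists("bal.json") else 0.
        s.h=[];s.th=0.;s.cam="side"
    def look(s):
        st=ctrl.state();sn=cams.snapshot(s.cam)
        y,n=drop_y(sn,tray_R(st),st["eef_pos"])
        if y is not None: s.h=(s.h+[(st["clock"],y)])[-4:]
        h=np.array(s.h[-3:] if len(s.h)>=3 else s.h)
        s.v=np.polyfit(h[:,0]-h[-1,0],h[:,1],1)[0] if len(h)>1 else 0.
        s.y=h[-1,1]+s.v*.1; s.st=st; s.n=n
        return s
    def cmd(s,k=1.,d=1.8,ki=.03,lim=.012):
        s.b=float(np.clip(s.b+ki*s.y/5.3e3,-.006,.006))
        s.th=float(np.clip((k*s.y+d*s.v)/5.3e3+s.b,-lim,lim)); json.dump({"b":s.b},open("bal.json","w")); return s.th
    def log(s,tag=""):
        a=s.st;print(tag,"t%.2f y%.1f v%.1f th%.1f b%.1f n%d meas%.1f,%.1f"%(a["clock"],s.y,s.v,s.th*1e3,s.b*1e3,s.n,*(1e3*np.array(tilts(a)[:2]))),a["eef_pos"].round(1))
    def step(s,p,yaw,speed=60,tag="",dw=.1,**k):
        s.look();s.cmd(**k);s.log(tag);ctrl.line_to(list(p),rv(yaw,s.th),max_speed=speed)
        if dw: ctrl.dwell(dw)
E
python3 - <<'E'
from h import *
y0=-.0255;p=np.array([571.2,-268.2,143.])
ctrl.line_to(list(p),rv(y0),max_speed=20)
ctrl.gripper_to(12,60);st=ctrl.state();print(st["clock"],st["eef_pos"],st["contact_force"].round(1),st["gripper_width"],st["grasp_force"],np.round(tilts(st),4))
B=Bal();B.look().log("gripped");B.h=[]
ctrl.line_to([*p[:2],148.],rv(y0),max_speed=15);B.look().log("up5")
for i in range(3): p[2]=155+12*i;B.step(p,y0,40,"up",dw=0)
for i in range(4): B.step(p,y0,40,"hold")
B.look().log("end");cv2.imwrite("pics/c3.png",cams.snapshot("side")["image"][...,::-1])
E
```

```text
4.8333 [ 571.19325723 -269.12181591  143.26003836] [ 0.5 -3.1  0.4] 14.964771840948524 61.73848807811737 [-0.001  -0.0005 -0.0264]
gripped t4.83 y-20.0 v0.0 th0.0 b0.0 n195 meas-1.0,-0.5 [ 571.2 -269.1  143.3]
up5 t5.37 y-20.5 v0.0 th0.0 b0.0 n196 meas0.7,0.9 [ 571.  -267.6  147.5]
up t5.42 y-20.5 v-0.0 th-4.0 b-0.1 n188 meas0.5,0.8 [ 571.  -267.8  147.6]
up t5.79 y-20.5 v0.0 th-4.1 b-0.2 n196 meas-4.4,-1.2 [ 571.6 -268.3  155.7]
up t6.29 y-16.6 v4.2 th-2.0 b-0.3 n203 meas-4.4,-0.8 [ 571.4 -268.3  167.5]
hold t6.79 y-9.5 v10.0 th1.2 b-0.4 n200 meas-2.3,-0.7 [ 571.4 -268.3  179.4]
hold t7.19 y-3.7 v13.3 th3.4 b-0.4 n200 meas1.3,0.2 [ 571.1 -268.2  178.9]
hold t7.59 y-0.4 v11.2 th3.3 b-0.4 n207 meas3.4,-0.0 [ 571.2 -268.2  179. ]
hold t7.99 y-1.6 v3.8 th0.6 b-0.4 n202 meas3.4,-0.0 [ 571.2 -268.2  179. ]
end t8.39 y-2.6 v-1.3 th0.6 b-0.4 n205 meas0.6,-0.0 [ 571.2 -268.2  179. ]
```

The drop is centred (y about -2 mm) and quiet. I'll finish the hold, raise the tray, and turn it crosswise.

```bash
python3 - <<'E'
from h import *
y0=-.0255;p=np.array([571.2,-268.2,179.]);B=Bal()
for i in range(4): B.step(p,y0,40,"hold")
while p[2]<255: p[2]+=20;B.step(p,y0,60,"up",dw=0)
print("turn")
yaw=y0
for yaw in np.linspace(y0,np.pi/2,9)[1:4]: B.step(p,yaw,60,"yaw%.2f"%yaw,dw=.05)
for i in range(2): B.step(p,yaw,60,"hold")
B.look().log("end")
E
```

```text
hold t8.49 y-2.5 v0.0 th-0.9 b-0.4 n203 meas0.6,0.0 [ 571.2 -268.2  179. ]
hold t8.89 y-1.9 v1.2 th-0.4 b-0.4 n207 meas-0.9,0.0 [ 571.2 -268.2  179. ]
hold t9.29 y-1.4 v1.2 th-0.3 b-0.4 n207 meas-0.4,0.0 [ 571.2 -268.2  179. ]
hold t9.69 y-0.9 v1.2 th-0.2 b-0.4 n203 meas-0.3,-0.0 [ 571.2 -268.2  179. ]
up t10.09 y-0.9 v0.6 th-0.4 b-0.5 n206 meas-0.2,0.0 [ 571.2 -268.2  179. ]
up t10.62 y-1.0 v0.0 th-0.6 b-0.5 n204 meas-0.9,-1.2 [ 571.5 -268.3  199.7]
up t11.16 y0.1 v0.9 th-0.1 b-0.5 n211 meas-1.1,-1.0 [ 571.5 -268.3  219.6]
up t11.69 y1.2 v1.9 th0.4 b-0.5 n205 meas-0.5,-1.0 [ 571.4 -268.3  239.6]
turn
yaw0.17 t12.22 y2.2 v1.9 th0.6 b-0.4 n217 meas-0.0,-1.1 [ 571.5 -268.3  259.6]
yaw0.37 t12.68 y1.0 v0.1 th-0.2 b-0.4 n212 meas0.9,0.4 [ 571.1 -268.2  258.7]
yaw0.57 t13.12 y0.9 v-1.1 th-0.6 b-0.4 n212 meas-0.1,-0.0 [ 571.1 -268.2  259. ]
hold t13.57 y1.6 v0.6 th0.1 b-0.4 n210 meas-0.6,-0.0 [ 571.2 -268.2  259. ]
hold t13.97 y1.6 v0.6 th0.1 b-0.4 n204 meas0.1,0.0 [ 571.2 -268.2  259. ]
end t14.38 y1.5 v0.0 th0.1 b-0.4 n209 meas0.1,-0.0 [ 571.2 -268.2  259. ]
```

```bash
python3 - <<'E'
from h import *
p=np.array([571.2,-268.2,259.]);B=Bal()
for yaw in np.linspace(.574,np.pi/2,6)[1:]: B.step(p,yaw,60,"yaw%.2f"%yaw,dw=.05)
B.step(p,yaw,60,"hold")
a=p.copy();b=np.array([559.3,262.,259.])
for f in np.linspace(0,1,13)[1:]:
    B.step(a+(b-a)*f,yaw,70,"carry",dw=.05)
    if abs(B.y)>70: break
for i in range(3): B.step(a+(b-a)*f,yaw,60,"hold")
s=cams.snapshot("side");cv2.imwrite("pics/c4.png",s["image"][...,::-1])
E
```

```text
yaw0.77 t14.43 y2.5 v0.0 th0.1 b-0.4 n209 meas0.1,-0.0 [ 571.2 -268.2  259. ]
yaw0.97 t14.88 y1.9 v-1.1 th-0.4 b-0.4 n202 meas0.2,-0.1 [ 571.2 -268.3  259. ]
yaw1.17 t15.32 y1.9 v-0.6 th-0.2 b-0.4 n193 meas-0.3,-0.0 [ 571.2 -268.2  259. ]
yaw1.37 t15.78 y2.0 v0.0 th0.0 b-0.4 n180 meas-0.2,-0.0 [ 571.2 -268.2  259. ]
yaw1.57 t16.23 y2.6 v0.6 th0.3 b-0.4 n162 meas-0.0,-0.1 [ 571.2 -268.3  259. ]
hold t16.68 y3.7 v1.7 th0.9 b-0.3 n136 meas0.3,-0.0 [ 571.2 -268.3  259. ]
carry t17.07 y3.6 v1.2 th0.8 b-0.3 n142 meas0.9,0.0 [ 571.2 -268.2  259. ]
carry t17.96 y4.0 v0.4 th0.6 b-0.3 n158 meas0.9,0.6 [ 570.1 -224.8  259. ]
carry t18.84 y3.5 v-0.0 th0.4 b-0.3 n167 meas0.8,0.6 [ 569.1 -180.6  259. ]
carry t19.73 y4.5 v0.3 th0.7 b-0.2 n188 meas0.4,0.6 [ 568.1 -136.5  259. ]
carry t20.61 y5.1 v0.8 th1.0 b-0.2 n209 meas0.8,0.5 [567.2 -92.2 259. ]
carry t21.49 y5.0 v0.3 th0.9 b-0.2 n224 meas1.1,0.5 [566.2 -48.1 258.9]
carry t22.38 y5.0 v0.0 th0.8 b-0.2 n253 meas1.0,0.5 [565.3  -3.9 258.9]
carry t23.26 y5.5 v0.3 th1.0 b-0.1 n292 meas0.9,0.6 [564.3  40.3 258.9]
carry t24.14 y5.5 v0.3 th1.0 b-0.1 n322 meas1.1,0.5 [563.4  84.6 258.9]
carry t25.02 y5.5 v0.0 th1.0 b-0.1 n368 meas1.1,0.6 [562.4 128.7 258.9]
carry t25.91 y5.0 v-0.3 th0.8 b-0.0 n417 meas1.1,0.6 [561.4 172.9 258.9]
carry t26.79 y5.0 v-0.3 th0.8 b-0.0 n475 meas0.8,0.6 [560.5 217.1 258.9]
hold t27.68 y5.0 v0.0 th1.0 b0.0 n550 meas0.8,0.6 [559.6 261.3 258.9]
hold t28.07 y5.5 v0.3 th1.2 b0.1 n554 meas0.9,0.1 [559.4 261.8 259. ]
hold t28.48 y5.0 v-0.0 th1.0 b0.1 n554 meas1.2,-0.0 [559.3 262.  259. ]
```

View pics/c4.png

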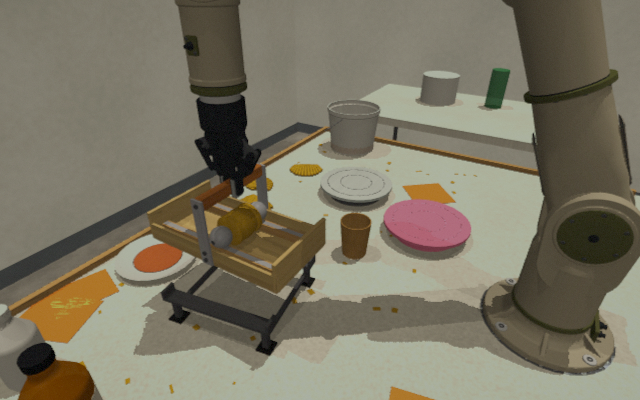

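The drop is steady over the stand and the cup is clear. I'll turn to the stand's yaw, lower to just above it, and check the tray's pose from the top camera.

```bash
python3 - <<'E'
from h import *
p=np.array([559.3,262.,259.]);B=Bal()
for yaw in np.linspace(np.pi/2,.161,8)[1:]: B.step(p,yaw,60,"yaw%.2f"%yaw,dw=.05)
while p[2]>185: p[2]-=18.5;B.step(p,yaw,60,"down",dw=0)
for i in range(3): B.step(p,yaw,60,"hold")
st=ctrl.state();s=cams.snapshot("top");W=cloud(s)
P=(W.reshape(-1,3)-st["eef_pos"])@tray_R(st)+[0,0,H]
m=(abs(P[:,0])<95)&(abs(P[:,1])<165)&(P[:,2]>30)&(P[:,2]<66);q=P[m]
r=cv2.minAreaRect(q[:,:2].astype(np.float32));print("tray rel. TCP",np.round(r[0],1),np.round(r[1],1),round(r[2],2))
e=q[q[:,2]>54];r=cv2.minAreaRect(e[:,:2].astype(np.float32));print("ends",np.round(r[0],1),np.round(r[1],1),round(r[2],2),np.percentile(e[:,2],[50,90]),p)
cv2.imwrite("pics/c5.png",s["image"][...,::-1])
E
```

```text
yaw1.37 t28.93 y5.0 v0.0 th1.1 b0.1 n550 meas1.1,0.0 [559.3 262.  259. ]
yaw1.17 t29.38 y5.6 v1.1 th1.6 b0.1 n585 meas0.9,0.1 [559.3 262.  259. ]
yaw0.97 t29.82 y6.1 v1.1 th1.7 b0.2 n617 meas1.5,0.1 [559.3 262.  259. ]
yaw0.77 t30.27 y6.1 v0.6 th1.5 b0.2 n636 meas1.6,0.0 [559.3 262.  259. ]
yaw0.56 t30.73 y6.6 v0.6 th1.7 b0.2 n647 meas1.5,0.0 [559.3 262.  259. ]
yaw0.36 t31.18 y7.1 v1.1 th2.0 b0.3 n646 meas1.6,0.0 [559.3 262.  259. ]
yaw0.16 t31.62 y7.6 v1.1 th2.1 b0.3 n648 meas1.9,-0.0 [559.3 262.1 259. ]
down t32.08 y8.7 v1.7 th2.6 b0.4 n626 meas2.1,0.1 [559.2 262.1 259. ]
down t32.58 y8.0 v0.5 th2.1 b0.4 n618 meas2.2,1.3 [559.  261.7 239.8]
down t33.09 y6.9 v-1.5 th1.3 b0.5 n616 meas1.8,1.1 [559.1 261.8 221.4]
down t33.60 y6.9 v-1.0 th1.5 b0.5 n603 meas0.9,1.2 [559.  261.8 202.9]
hold t34.11 y7.5 v0.5 th2.1 b0.5 n601 meas1.1,1.1 [559.  261.8 184.4]
hold t34.51 y7.6 v0.6 th2.2 b0.6 n604 meas2.2,-0.4 [559.4 262.  185.2]
hold t34.91 y7.5 v0.0 th2.0 b0.6 n609 meas2.2,0.0 [559.3 262.  185. ]
tray rel. TCP [ -1.1 -29.1] [240.6 168.3] 89.66
ends [ -0.8 -56.7] [184.6 164.3] 89.89 [58.48725734 62.3235738 ] [559.3 262.  185. ]
```

View pics/c5.png

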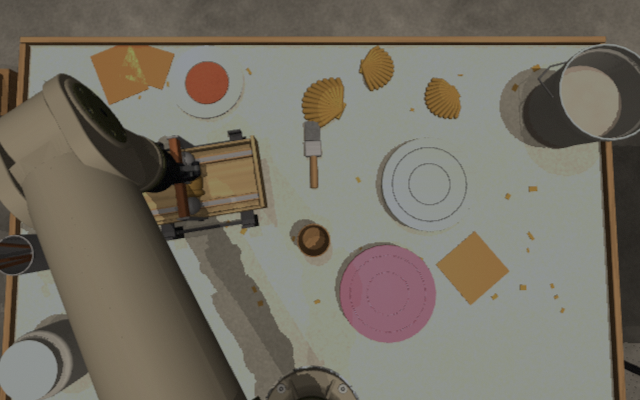

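The top view shows the tray square over the stand, with its visible end at (262,172) and the turned-up ends outside the cheeks. It's about 1 mm off centre. I'll hold to complete step 2, then set it down by force.

```bash
python3 - <<'E'
from h import *
yaw=.161;p=np.array([560.,262.,180.]);B=Bal()
for i in range(5): B.step(p,yaw,40,"hold")
hit=ctrl.line_to([560.,262.,165.5],rv(yaw,.001),max_speed=25);B.look().log("pre")
f0=ctrl.state()["contact_force"]
hit=ctrl.line_to([560.,262.,160.],rv(yaw,.001),max_speed=8,until_force=3)
st=ctrl.state();B.look().log("down");print(hit,(st["contact_force"]-f0).round(1))
ctrl.dwell(.3);st=ctrl.state();B.look().log("dwell");print((st["contact_force"]-f0).round(1))
E
```

```text
hold t35.36 y7.5 v0.0 th2.1 b0.7 n599 meas2.0,0.0 [559.3 262.  185. ]
hold t35.78 y7.5 v0.0 th2.1 b0.7 n594 meas2.0,0.2 [560.  262.  179.9]
hold t36.18 y7.5 v-0.0 th2.2 b0.8 n600 meas2.2,-0.1 [560.  262.  180.1]
hold t36.58 y7.5 v-0.0 th2.2 b0.8 n596 meas2.2,0.0 [560. 262. 180.]
hold t36.98 y7.5 v0.0 th2.3 b0.8 n602 meas2.2,-0.0 [560. 262. 180.]
pre t38.12 y7.5 v-0.0 th2.3 b0.8 n596 meas1.1,-0.1 [560.1 262.  165.6]
down t38.59 y7.5 v-0.0 th2.3 b0.8 n593 meas1.0,-0.3 [560.1 262.  163.2]
True [-0.7 -0.8 12.9]
dwell t38.94 y8.1 v0.6 th2.3 b0.8 n595 meas1.0,-0.2 [560.1 262.  163.2]
[-0.3 -0.7 13.7]
```

```bash
python3 - <<'E'
from h import *
B=Bal();R=rv(.161,.001)
ctrl.gripper_to(40);B.look().log("open")
ctrl.gripper_to(80);B.look().log("open80")
ctrl.line_to([560.,262.,260.],R,max_speed=60);st=ctrl.state();print(st["clock"],st["contact_force"].round(1))
ctrl.movep([520.,60.,330.],rv(.5))
T=Ro.from_euler("Z",.161).as_matrix();c=np.array([560.,262.,163.])
for i in range(3):
    t=ctrl.state()["clock"];print(t,drop_y(cams.snapshot("side"),T,c));ctrl.dwell(.6)
s=cams.snapshot("top");P=(cloud(s).reshape(-1,3)-[559.3,262.,0])@T
for a,b in((110,125),(85,125)):
    q=P[(abs(P[:,0])<110)&(abs(P[:,1])<170)&(P[:,2]>a)&(P[:,2]<b)]
    r=cv2.minAreaRect(q[:,:2].astype(np.float32));print(np.round(r[0],1),np.round(r[1],1),round(r[2],2),np.percentile(q[:,2],[50,95]).round(1))
cv2.imwrite("pics/c6.png",s["image"][...,::-1])
E
```

```text
open t39.35 y10.0 v0.0 th0.0 b0.8 n638 meas-0.4,4.4 [558.7 261.1 160.7]
open80 t39.88 y10.0 v0.0 th0.0 b0.8 n642 meas-0.3,4.2 [558.8 261.2 160.8]
41.725 [-0.9  0.4 -0.2]
42.6 (np.float64(7.5), 594)
43.25 (np.float64(8.0), 592)
43.9 (np.float64(8.0), 600)Traceback (most recent call last):
  File "<stdin>", line 13, in <module>
    return _quantile_unchecked(
        a, q, axis, out, overwrite_input, method, keepdims, weights)
    return _ureduce(a,
                    func=_quantile_ureduce_func,
    ...<5 lines>...
                    overwrite_input=overwrite_input,
                    method=method)
    r = func(a, **kwargs)
    result = _quantile(arr,
                       quantiles=q,
    ...<2 lines>...
                       out=out,
                       weights=wgt)
    slices_having_nans = np.isnan(arr[-1, ...])
                                  ~~~^^^^^^^^^
IndexError: index -1 is out of bounds for axis 0 with size 0
```

The top camera is blocked by the arm, so I'll check with the side view.

```bash
python3 - <<'E'
from h import *
s=cams.snapshot("side");cv2.imwrite("pics/c6.png",s["image"][...,::-1])
T=Ro.from_euler("Z",.161).as_matrix();P=(cloud(s).reshape(-1,3)-[559.3,262.,0])@T
print(drop_y(s,T,np.array([560.,262.,163.])))
q=P[(abs(P[:,0])<100)&(abs(P[:,1])<170)&(P[:,2]>82)&(P[:,2]<124)]
r=cv2.minAreaRect(q[:,:2].astype(np.float32));print(np.round(r[0],1),np.round(r[1],1),round(r[2],2),q[abs(q[:,1])>135][:,2].max())
E
```

```text
(np.float64(8.0), 596)
[2.4 1.2] [302.1 169.6] 89.77 122.48389159800078
```

View pics/c6.png

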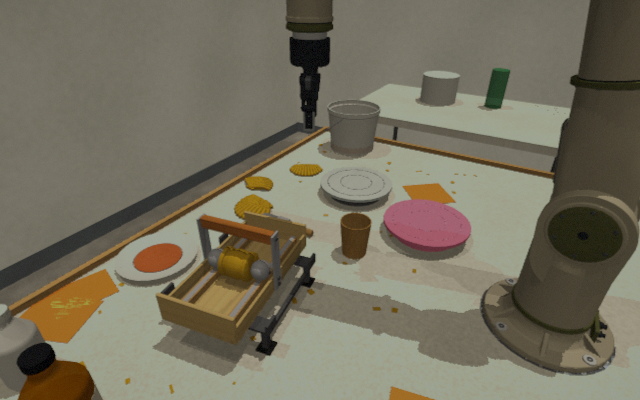

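The tray sits square on the stand, about 2 mm off centre. The drop is at rest at +8 mm, the gripper is clear, and the bystanders are in place.

```bash
python3 -c "
from station import ctrl
print(ctrl.finish_job())"
```

```text
the job is handed in; nothing more can be done
None
```

The job is handed in: the tray stands square on the drying stand, about 2 mm off centre, with the drop at rest 8 mm from its middle and the gripper clear; no verdict was returned.

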